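# Load the cap tester and shut its click tray

### The arm

A 7-joint arm with a two-finger parallel gripper is mounted at the origin on the work surface. World frame = base frame: x ahead of the robot, y to its left, z up, the work surface at z = 0. Lengths are in m, angles in rad, forces in N, time in s.
With the tool pointing down it reaches from about 0.425 to 0.875 m from the base axis. Payload 4.7 kg.
Tool frame: the origin (TCP) lies at the very end of the fingers, on their centre line; the grasp point (between the pads) lies 19 mm behind it; x points along the fingers, y is the direction in which the jaws open and shut, and the axes are right-handed (so a half turn about x gives the same grasp; the last joint's range is limited). The gripper opens to 87 mm and grips with 3 to 60 N. Pads are 19 mm wide; open, the fingers measure 117 mm over their backs; the gripper's body (75 mm by 190 mm) begins 51 mm behind the grasp point.
Start: joints at [-1.23, 0.321, -0.07, 1.45, 0.023, 1.371, -0.057], TCP at [0.209, 0.616, 0.223] pointing down, gripper open.
Joint ranges: [-2.86, 2.86], [-0.3, 2.09], [-1.38, 1.24], [0.06, 2.45], [-1.56, 4.7], [0.09, 2.05], [-2.69, 2.69]. Speed limits (rad/s): [2.57, 2.57, 3.14, 3.14, 3.14, 3.14, 3.14].

### API

Orientations are given as a rotation vector (axis times angle).
In Python, from bench import ctrl gives the robot as it stands.
- The arm moves only by the tool step_arm, never from a script. Its argument "increments" is one flat list of numbers, 6 for each row, row after row: the shift along the tool's x, y, z in cm, then the turn, a rotation vector about the tool's x, y, z in rad. In form: [tx, ty, tz, ax, ay, az, tx, ty, tz, ax, ay, az, ...]. A call has 1 to 12 rows; each row shifts and turns the commanded pose from where the row before left it, along the tool's axes as they then stand; what a row does not reach is not made up. A row lasts 1/8 s, in which the tool goes at most 62.5 mm and 10.7 degrees, less where a joint would pass 70% of its speed; a pose out of reach is approached as far as the arm can. A call with a gripper value outside its range is refused whole. "fingers" is the opening in per cent of the stroke, from 0 (shut) to 100 (fully open), set as the call begins (left out, the last holds). The fingers move at their own pace and stop on an object; "force" is the grip in N (left out, the last holds). Time passes only in rows, so rows that do not move let the fingers close. It gives the time, the measured TCP pose, the force and the opening at its end, in the units of the state.
- ctrl.get_state(): the state, without advancing time (a new reading comes with each control period).
- ctrl.get_image(name): name is "side" or "top"; returns the picture (420x560x3 uint8, red, green, blue); there is no depth.
- ctrl.camera_params(name): a dict with "vertical_fov" (degrees; the focal length in pixels is half the picture's height over the tangent of half this angle, whatever the lens; pixels are square), "cx", "cy" (the principal point, pixels), "k1" (the pictures are not rectified: a ray, as slopes to the right and down, at radius r is drawn at 1 + k1 r^2 times it, then the intrinsics apply), "R" (3x3) and "t" (3): a world point X has camera coordinates R X + t. Camera axes: x right, y down, z forward; pixel columns grow to the right and rows downward; lengths in m; the calibration is good to about 2 mm. A picture is of the moment at which its call begins. camera_params takes no time and is no camera call.
- ctrl.close_job(): hands the job in, once; it reports no verdict.
Trained networks look in the newest picture that a camera, given by its name, has taken for a name from the list of things; names that differ only in an ending like _2 or _b are one class to them, and where a whole thing is asked for, a point or a joint stands for the part that bears it (a point fixed in the world has none). Each returns a list of dicts, best first, with "score" (0 to 1); they miss things now and then, are a little off and sometimes report something else, mostly with a low value. They report only what shows in the picture. A call takes as long as a camera call.
- ctrl.search_frame(camera, name): "xyz" ([x, y, z] in m, in the coordinates of the camera as it stood for that picture, good to about 4 mm: the middle of the surface that is visible of it).
- ctrl.silhouettes(camera, name): "pixels" (420x560 bool, what is visible of it).
- ctrl.spot_point(camera, name): "xyz" ([x, y, z] in m, in the coordinates of the camera as it stood for that picture, good to about 4 mm: a listed point, or the origin of a listed thing).
The state is a dict: "time": time; "joint_positions": joint angles; "qd": joint speeds; "joint_torque": joint torques, N m; "position": TCP position; "tool_rot": TCP orientation; "ft_force": force on the tool from outside, world axes, zero at the start; "torque": the same for the moment, N m; "grip_width": opening from 0.0 (shut) to 1.0 (fully open).
Only numpy, scipy, OpenCV 4.12 (cv2) and the standard library are available. Lean on these libraries where they do the work, as an engineer would, in place of code of your own. Each camera call takes 0.05 s, during which the arm holds its last target.

### The job

Press the release button on top of the grey cap tester so that its tray pops right out, stand the square black cap from the grey mat in the tray's nest, and push the tray home by its front plate until it clicks and stays shut. Press and push gently, feeling for the stops, and leave the round cap and the flanged cap standing where they are.

Things in the scene. Friction and masses are not known exactly. Their poses are not given: they have to be found in the camera images.
- tester: Cap tester, a grey steel box fixed to the bench, 190 mm deep, 130 wide, 92 high; a read-out stands 22 mm higher on the roof from 120 mm behind the front on. Origin: on the bench under the middle of its front face. x points into the tester (the way the tray is pushed home), y to its left seen from the robot, z up. No part of it bears more than 35 N.
- release_top (a point): Centre of the top of the round steel release button (32 mm wide, black collar) on the tester's roof, 42 mm behind the front face, 25 mm left of the middle, 107 mm above the bench. It goes straight down 7 mm to a hard stop. While the tray is latched the catch rubs: pressing takes 8 to 12 N until the tray is freed after 2 to 5 mm, then 4 to 6 N. It comes up again by itself.
- release (a joint): How far the release button is pressed: 0 = up, 0.007 m = fully down.
- tray (a joint): How far the tray is out: about 0 = latched, 0.085 m = fully out. A damped spring pushes it out (13 N at home, 3 N out). Pushed home, the latch adds up to 7 N over the last 20 mm and clicks at about 0; 3 mm farther is a hard stop. Let go, it settles back on the latch. So it takes 18 to 20 N: a tray only moved to 0 springs out again if the arm yields. Latching depth varies by 1.2 mm.
- tray_front (a point): Point to push on: on the outer face of the tray's aluminium front plate (100 mm wide, 8 mm thick, from 14 to 78 mm above the bench), midway across and 58 mm above the bench; it moves with the tray. Its axes are parallel to the tester's. With the tray latched the plate's outer face stands 30 mm in front of the tester's front face.
- nest (a point): Centre of the nest's floor in the tray, 20 mm above the bench, 54 mm behind the front plate's outer face; moves with the tray, axes as the tester's. The nest is 45 mm square, square to the tester, between four white L-shaped corner locators 8 mm high and 10 mm long; the gaps between them admit fingers, best on the two y sides (26 mm are left from cap to front plate).
- cap_mid (a point): Middle of the square black plastic cap, 25 mm above its underside; z is up when it stands, x and y are square to its sides. 40 x 40 mm, 50 mm tall (lower 36 mm full width, then a step to 34 mm), about 60 g. It stands on the grey mat (3 mm thick) at one of three places about 85 mm apart in a row.
- round_mid (a point): Middle of the round black cap (40 mm across, 50 mm tall), 25 mm above its underside, standing on the same mat. To be left where it stands.
- flange_mid (a point): Middle of the flanged black cap (46 mm foot, 26 mm neck, 34 mm tall), 17 mm above its underside, standing on the same mat. To be left where it stands.

How it is judged:
By the outcome, as a careful person would: the job done as asked, in the order asked, and still so for the second after the job is handed in, with the robot touching nothing.
It also fails if it takes over 66 s, if anything falls off the work surface, if the arm or the gripper's body presses on something with over 40 N, if the wrist force passes 120 N, or if a joint passes its speed limit or range.

## Working session

There is one attempt and no reset: what is moved stays moved. The work goes in short steps, Python scripts to look and compute and a tool call to move; the robot and the scene stay as the last step left them, time stands still between calls to the robot, and variables do not carry over. Pictures are saved under pics/ and viewed, and the job is handed in when it is done.

Besides the shell and the picture viewer there is one more tool, called after "Emit:" as name(argument=value, ...), one argument or row to a line, values as JSON. step_arm: Moves the arm, as the interface text tells. Its arguments: {"type":"object","properties":{"increments":{"type":"array","items":{"type":"number"}},"fingers":{"type":"number"},"force":{"type":"number"}},"required":["increments"]}

```bash
mkdir -p pics; ls
cat > h.py <<'E'
import numpy as np, cv2
from bench import ctrl
from scipy.spatial.transform import Rotation as Ro
def w(cam,p):
    c=ctrl.camera_params(cam); return np.array(c["R"]).T@(np.array(p)-np.array(c["t"]))
def save(cam,n):
    im=ctrl.get_image(cam); cv2.imwrite(f"pics/{n}.png",cv2.cvtColor(im,cv2.COLOR_RGB2BGR)); return im
def proj(cam,X):
    c=ctrl.camera_params(cam); x=np.array(c["R"])@np.array(X)+np.array(c["t"]); s=x[:2]/x[2]; s=s*(1+c["k1"]*(s@s)); f=210/np.tan(np.radians(c["vertical_fov"])/2); return s*f+[c["cx"],c["cy"]]
def ray(cam,uv):
    c=ctrl.camera_params(cam); f=210/np.tan(np.radians(c["vertical_fov"])/2)
    d=(np.array(uv,float)-[c["cx"],c["cy"]])/f; s=d.copy()
    for _ in range(30): s=d/(1+c["k1"]*(s@s))
    R=np.array(c["R"]);t=np.array(c["t"]); return -R.T@t, R.T@np.array([s[0],s[1],1])
def atz(cam,uv,z):
    o,d=ray(cam,uv); return o+d*(z-o[2])/d[2]
E
python3 - <<'E'
from h import *
np.set_printoptions(precision=4,suppress=True)
s=ctrl.get_state(); print(s)
for c in("side","top"):
    save(c,c+"0"); p=ctrl.camera_params(c); print(c,p["vertical_fov"],p["k1"],w(c,[0,0,0]))
    for n in("release_top","tray_front","nest","cap_mid","round_mid","flange_mid","tester"):
        print(n,[(round(q["score"],2),w(c,q["xyz"])) for q in ctrl.spot_point(c,n)][:3])
E
```

```text
pics
{'time': 0.0, 'joint_positions': array([-1.2299,  0.3218, -0.0701,  1.4517,  0.0226,  1.3708, -0.0569]), 'qd': array([-0.0005,  0.0006,  0.0003,  0.    ,  0.0001, -0.0008, -0.    ]), 'joint_torque': array([ -0.0018, -49.1292,  -0.4049, -31.2527,  -0.0641,   0.0434,
         0.0002]), 'position': array([0.2085, 0.6151, 0.2215]), 'tool_rot': array([ 0.255 ,  1.5557, -0.258 ]), 'ft_force': array([ 0.6853,  0.8016, -0.7507]), 'torque': array([-0.0412,  0.0339, -0.0162]), 'grip_width': 0.9990692516769643}
side 56.64550005565073 0.030814561383571176 [ 0.2184 -0.5918  0.6073]
release_top [(0.57, array([0.6749, 0.1591, 0.1042])), (0.44, array([ 0.631 ,  0.1394, -0.0037]))]
tray_front [(0.68, array([0.599 , 0.1495, 0.062 ]))]
nest [(0.63, array([0.6519, 0.1385, 0.0245]))]
cap_mid []
round_mid [(0.91, array([ 0.5142, -0.2474,  0.0282]))]
flange_mid [(0.82, array([ 0.5054, -0.1674,  0.0217]))]
tester [(0.91, array([ 0.6347,  0.1384, -0.0034]))]
top 49.41370871340826 -0.1362828290760442 [ 0.5389 -0.0972  1.0804]
release_top [(0.75, array([0.673 , 0.1594, 0.1089])), (0.15, array([ 0.5305, -0.3376,  0.0301]))]
tray_front [(0.9, array([0.6022, 0.1464, 0.0531]))]
nest [(0.66, array([0.6495, 0.1365, 0.0206]))]
cap_mid [(0.77, array([ 0.5284, -0.3376,  0.027 ]))]
round_mid [(0.73, array([ 0.5123, -0.2495,  0.0253]))]
flange_mid [(0.69, array([ 0.506 , -0.164 ,  0.0213]))]
tester [(0.62, array([ 0.6317,  0.1434, -0.0048]))]
```

View pics/top0.png

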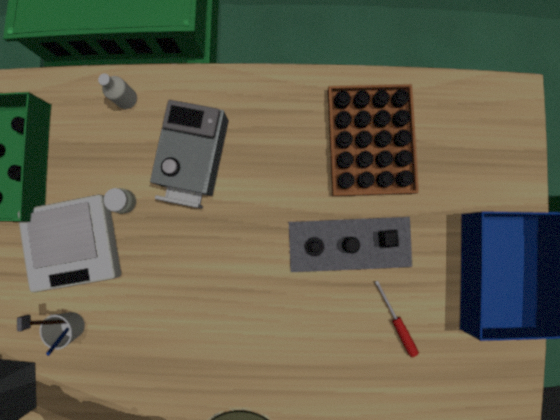

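View pics/side0.png

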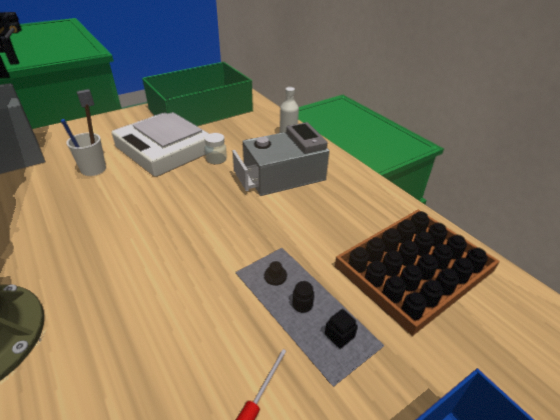

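The top view shows the tester at about (190,150), its button at (170,166) and the closed tray plate at (180,200). The caps are flanged (314,246), round (351,245) and square (389,238). The side view agrees. Next I measure yaws.

Run:
```python
from h import *
im=cv2.imread("pics/top0.png")
a=cv2.resize(im[90:220,135:240],None,fx=5,fy=5,interpolation=cv2.INTER_CUBIC)[:600]
b=cv2.resize(im[215:265,365:415],None,fx=8,fy=8,interpolation=cv2.INTER_CUBIC)
cv2.imwrite("pics/z1.png",a); cv2.imwrite("pics/z2.png",np.clip(b*2.5,0,255).astype('u1'))
```

```text
(no output)
```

View pics/z1.png

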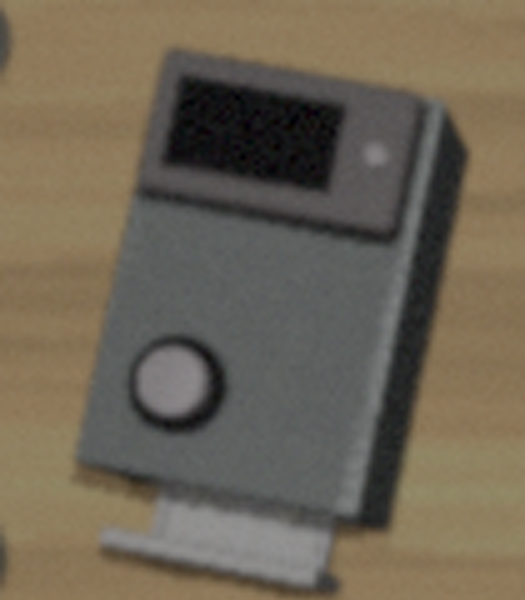

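View pics/z2.png

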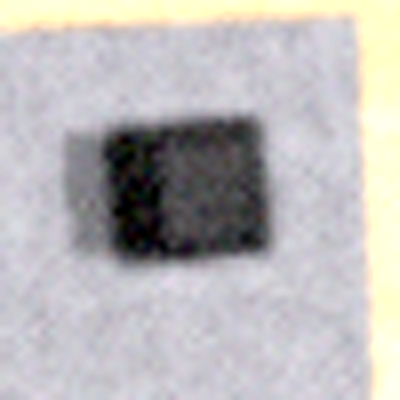

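Run:
```python
from h import *
np.set_printoptions(precision=4,suppress=True)
Z=lambda u,v,z:atz("top",[(u+.5)/5-.5+135,(v+.5)/5-.5+90],z)
A=dict(fl=Z(78,465,.092),fr=Z(362,518,.092),bl=Z(170,50,.114),rl=Z(143,190,.114),rr=Z(393,240,.114),btn=Z(173,382,.107),pl=Z(101,550,.078),pr=Z(318,586,.078))
for k,v in A.items(): print(k,v)
def yw(a,b): d=A[b]-A[a]; return np.degrees(np.arctan2(d[1],d[0])),np.linalg.norm(d[:2])
print("x-axis",yw("fl","bl"),yw("rl","bl")); print("y ax (-90)",yw("fr","fl"),yw("rr","rl"),yw("pr","pl"))
Y=lambda u,v,z:atz("top",[(u+.5)/8-.5+365,(v+.5)/8-.5+215],z)
for q in [(163,126),(262,116),(270,246),(172,258)]: print("captop",Y(*q,.053))
for q in [(105,125),(120,262)]: print("capbot-left",Y(*q,.003),Y(*q,.039))
im=cv2.imread("pics/top0.png")
for n in("cap_mid",):
  m=ctrl.silhouettes("top",n)[0]["pixels"].astype('u1'); c,_=cv2.findContours(m,0,2); c=max(c,key=cv2.contourArea); print(cv2.minAreaRect(c),m.sum())
for y in (0,): print(proj("top",[.5284,-.3376,.028]))
print(Ro.from_rotvec(ctrl.get_state()["tool_rot"]).as_matrix())
m=ctrl.search_frame("side","cap_mid"); print([(q["score"],w("side",q["xyz"])) for q in m])
```

```text
fl [0.6421 0.2027 0.092 ]
fr [0.6201 0.0749 0.092 ]
bl [0.8232 0.1623 0.114 ]
rl [0.7606 0.1717 0.114 ]
rr [0.7388 0.061  0.114 ]
btn [0.6772 0.157  0.107 ]
pl [0.6055 0.1951 0.078 ]
pr [0.5908 0.0963 0.078 ]
x-axis (np.float64(-12.554392607277782), np.float64(0.18557226441003882)) (np.float64(-8.504336744152527), np.float64(0.06333226266704074))
y ax (-90) (np.float64(80.26598467831495), np.float64(0.12963454388309353)) (np.float64(78.89151364363039), np.float64(0.11287225283587311)) (np.float64(81.56707644975431), np.float64(0.09986920855547085))
captop [ 0.5454 -0.3223  0.053 ]
captop [ 0.5486 -0.3506  0.053 ]
captop [ 0.512  -0.3532  0.053 ]
captop [ 0.5083 -0.3252  0.053 ]
capbot-left [ 0.5458 -0.316   0.003 ] [ 0.5456 -0.3087  0.039 ]
capbot-left [ 0.5054 -0.3208  0.003 ] [ 0.5066 -0.3133  0.039 ]
((388.0, 238.0), (18.0, 20.0), 90.0) 343
[389.0593 237.8096]
[[ 0.0001  0.321   0.9471]
 [ 0.0001  0.9471 -0.321 ]
 [-1.      0.0001  0.    ]]
[(0.95, array([ 0.5185, -0.3476,  0.0407]))]
```

Emit:
step_arm(
  increments=[-4,0,0,-0.08,0,0,-4,0,0,-0.072,0,0,0,0.5,4.8,0,0,0,0,0.5,4.8,0,0,0,0,0.5,4.8,0,0,0,0,0.5,4.8,0,0,0,0,0.5,4.8,0,0,0,0,-3.3,2.5,0,0,0,0,-3.3,2.5,0,0,0,0,-3.3,2.5,0,0,0,0,-3.3,2.5,0,0,0,0,-3.3,2.5,0,0,0],
  fingers=0,
)

```text
time: 2.4
position: [0.5443, 0.413, 0.3026]
tool_rot: [0.137, 1.566, -0.137]
ft_force: [-0.3, 0.4, -0.3]
grip_width: 0.004
```

```bash
cat >> h.py <<'E'
def st():
    s=ctrl.get_state(); R=Ro.from_rotvec(s["tool_rot"]).as_matrix()
    print("t",round(s["time"],2),"pos",s["position"].round(4),"yaw",round(np.degrees(np.arctan2(R[1,2],R[0,2])),2),"down",R[:,0].round(4),"F",s["ft_force"].round(2),"w",round(s["grip_width"],3)); return s["position"],R
def to(X):
    p,R=st(); d=R.T@(np.array(X)-p); print("tool cm",(100*d).round(2));
E
python3 -c "
from h import *
to([.677,.157,.2])"
```

```text
t 2.4 pos [0.5443 0.413  0.3026] yaw -10.01 down [ 2.e-04  2.e-04 -1.e+00] F [-0.27  0.39 -0.32] w 0.004
tool cm [ 10.26 -22.91  17.51]
```

Emit:
step_arm(
  increments=[0,-3.8,2.9,0,0,0,0,-3.8,2.9,0,0,0,0,-3.8,2.9,0,0,0,0,-3.8,2.9,0,0,0,0,-3.8,2.9,0,0,0,3,-2,1.5,0,0,0,3,0,0,0,0,0,3,0,0,0,0,0,0,0,0,0,0,0],
)

```text
time: 3.52
position: [0.6631, 0.1793, 0.2096]
tool_rot: [0.136, 1.572, -0.139]
ft_force: [-0.1, 0.1, 0.7]
grip_width: 0.001
```

```bash
python3 -c "
from h import *
to([.677,.157,.112])"
```

```text
t 3.52 pos [0.6631 0.1793 0.2096] yaw -10.01 down [-0.0054 -0.0016 -1.    ] F [-0.1   0.13  0.66] w 0.001
tool cm [ 9.76 -1.93  1.8 ]
```

Emit:
step_arm(
  increments=[0,-1,0.9,0,0,0,2.5,-0.9,0.9,0,0,0,2.5,0,0,0,0,0,2.3,0,0,0,0,0,0,0,0,0,0,0],
)

```text
time: 4.15
position: [0.6794, 0.1567, 0.1393]
tool_rot: [0.137, 1.567, -0.139]
ft_force: [0.0, 0.0, 0.1]
grip_width: 0.003
```

```bash
python3 -c "
from h import *
to([.677,.157,.107])
im=save('side','s1')
import cv2
cv2.imwrite('pics/s1z.png',cv2.cvtColor(cv2.resize(im[60:210,190:350],None,fx=4,fy=4),4))"
```

```text
t 4.15 pos [0.6794 0.1567 0.1393] yaw -10.06 down [-1.e-03 -9.e-04 -1.e+00] F [0.04 0.03 0.12] w 0.003
tool cm [ 3.23 -0.01 -0.23]
```

View pics/s1z.png

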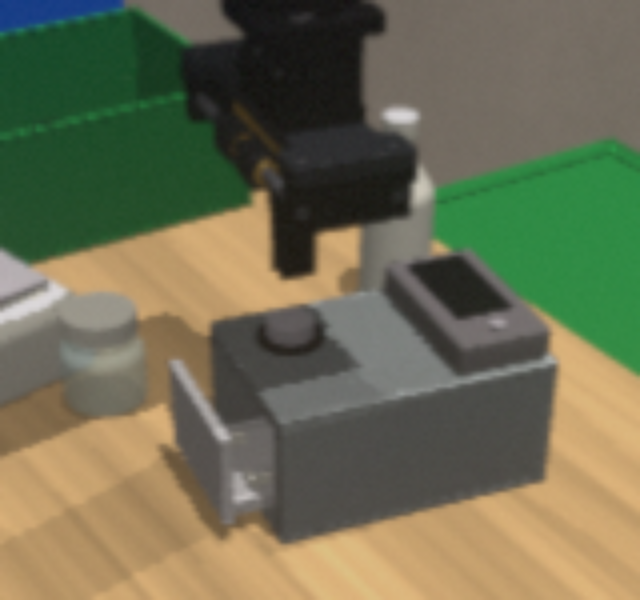

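The side view shows the closed fingertips directly above the button (crop ~ (292,325)) with the tray still shut. Descending slowly.

Emit:
step_arm(
  increments=[1,0,-0.1,0,0,0,1,0,-0.1,0,0,0,0.5,0,0,0,0,0,0,0,0,0,0,0,0,0,0,0,0,0],
)

```text
time: 4.82
position: [0.6775, 0.1582, 0.1148]
tool_rot: [0.137, 1.566, -0.137]
ft_force: [-0.2, -0.4, 0.2]
grip_width: 0.006
```

Emit:
step_arm(
  increments=[0.15,0,0,0,0,0,0.15,0,0,0,0,0,0.15,0,0,0,0,0,0,0,0,0,0,0],
)

```text
time: 5.32
position: [0.6772, 0.1581, 0.1099]
tool_rot: [0.137, 1.567, -0.137]
ft_force: [0.6, 0.0, 0.2]
grip_width: 0.002
```

Emit:
step_arm(
  increments=[0.15,0,0,0,0,0,0.1,0,0,0,0,0,0.1,0,0,0,0,0,0,0,0,0,0,0],
)

```text
time: 5.82
position: [0.6773, 0.1582, 0.1076]
tool_rot: [0.138, 1.566, -0.137]
ft_force: [-2.0, -0.2, 5.0]
grip_width: 0.009
```

Emit:
step_arm(
  increments=[0.1,0,0,0,0,0,0.1,0,0,0,0,0,0,0,0,0,0,0],
)

```text
time: 6.2
position: [0.6773, 0.1582, 0.1068]
tool_rot: [0.138, 1.566, -0.137]
ft_force: [-4.0, -1.3, 9.4]
grip_width: 0.007
```

Emit:
step_arm(
  increments=[0.1,0,0,0,0,0,0.1,0,0,0,0,0,0,0,0,0,0,0],
)

```text
time: 6.58
position: [0.6779, 0.1583, 0.1034]
tool_rot: [0.138, 1.565, -0.137]
ft_force: [0.3, -0.2, 3.6]
grip_width: 0.003
```

Emit:
step_arm(
  increments=[0.1,0,0,0,0,0,0.1,0,0,0,0,0,0,0,0,0,0,0],
)

```text
time: 6.95
position: [0.6778, 0.1583, 0.1009]
tool_rot: [0.138, 1.565, -0.137]
ft_force: [0.1, 0.6, 5.3]
grip_width: 0.006
```

Force dropped from 9.4 to 3.6 N, which suggests the catch has freed. Checking the tray.

```bash
python3 -c "
from h import *
for c in('side','top'):
  im=save(c,c+'2')
  for n in('nest','tray_front'): print(c,n,[(round(q['score'],2),w(c,q['xyz']).round(4)) for q in ctrl.spot_point(c,n)][:2])
  cv2.imwrite('pics/%s2z.png'%c,cv2.cvtColor(cv2.resize(im[60:210,190:350] if c=='side' else im[90:250,120:260],None,fx=3.5,fy=3.5),4))"
```

```text
side nest [(0.81, array([0.5725, 0.1545, 0.023 ]))]
side tray_front [(0.87, array([0.5175, 0.1599, 0.0595]))]
top nest [(0.81, array([0.5708, 0.1525, 0.0181]))]
top tray_front [(0.82, array([0.5216, 0.1626, 0.056 ]))]
```

View pics/side2z.png

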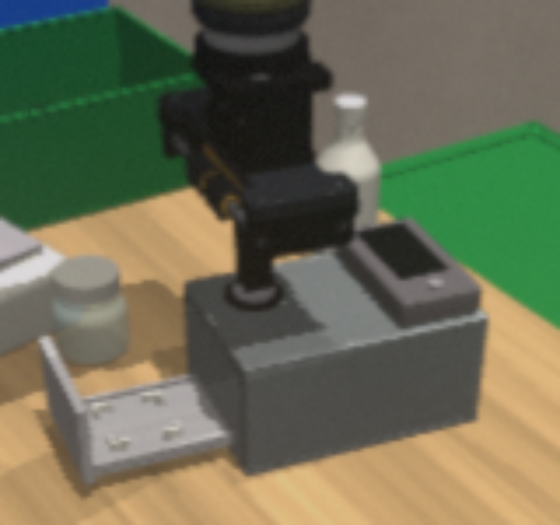

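View pics/top2z.png

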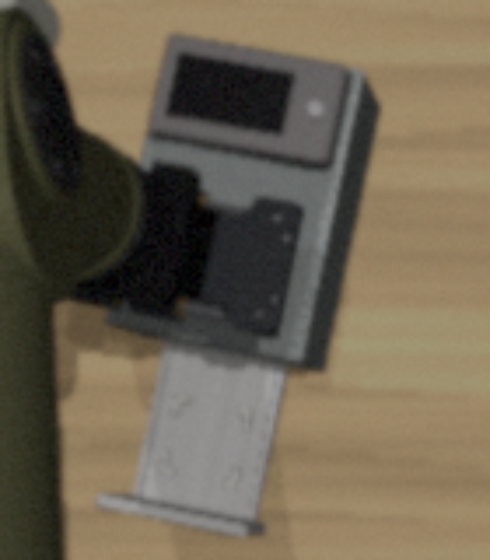

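The tray is fully out: the plate moved about 82 mm in both views, and four white locators show in the tray. Now to the cap.

Emit:
step_arm(
  increments=[-2,0,0,0,0,0,-4,0,0,0,0,0,-4,-2,0,0,0,0,0,-4.5,-0.6,0,0,0,0,-4.5,-0.6,0,0,0,0,-4.5,-0.6,0,0,0,0,-4.5,-0.6,0,0,0,0,-4.5,-0.6,0,0,0,0,-4.5,-0.6,0,0,0,0,-4.5,-0.6,0,0,0,0,-4.5,-0.6,0,0,0,0,-4.5,-0.6,0,0,0],
)

```text
time: 8.75
position: [0.5491, -0.252, 0.2008]
tool_rot: [0.138, 1.567, -0.137]
ft_force: [0.6, -0.4, 1.1]
grip_width: 0.005
```

Emit:
step_arm(
  increments=[0,-4.5,-0.6,0,0,0,0,-4,-0.4,0,0,0,0,0,0,-0.09,0,0,0,0,0,-0.09,0,0,0,0,0,-0.09,0,0,0,0,0,0,0,0],
  fingers=78,
)

```text
time: 9.5
position: [0.5252, -0.3327, 0.2007]
tool_rot: [-0.073, 1.57, 0.075]
ft_force: [-0.7, -0.0, -0.8]
grip_width: 0.604
```

```bash
python3 -c "
from h import *
to([.5285,-.338,.083])
im=save('side','s3')
for n in('cap_mid','round_mid','flange_mid'): print(n,[(round(q['score'],2),w('side',q['xyz']).round(4)) for q in ctrl.spot_point('side',n)][:2])
cv2.imwrite('pics/s3z.png',cv2.cvtColor(cv2.resize(im[200:400,220:420],None,fx=3,fy=3),4))
cv2.imwrite('pics/c0z.png',np.clip(cv2.resize(cv2.imread('pics/side0.png')[290:360,300:380],None,fx=8,fy=8,interpolation=2)*2.,0,255))"
```

```text
t 9.5 pos [ 0.5252 -0.3327  0.2007] yaw 5.39 down [-7.e-04  8.e-04 -1.e+00] F [-0.71 -0.05 -0.83] w 0.604
tool cm [11.76 -0.57  0.29]
cap_mid [(0.8, array([ 0.5288, -0.334 ,  0.029 ]))]
round_mid [(0.9, array([ 0.5156, -0.2496,  0.0245]))]
flange_mid [(0.63, array([ 0.5081, -0.1632,  0.0172]))][ WARN:0@4.070] global loadsave.cpp:1063 imwrite_ Unsupported depth image for selected encoder is fallbacked to CV_8U.
```

View pics/s3z.png

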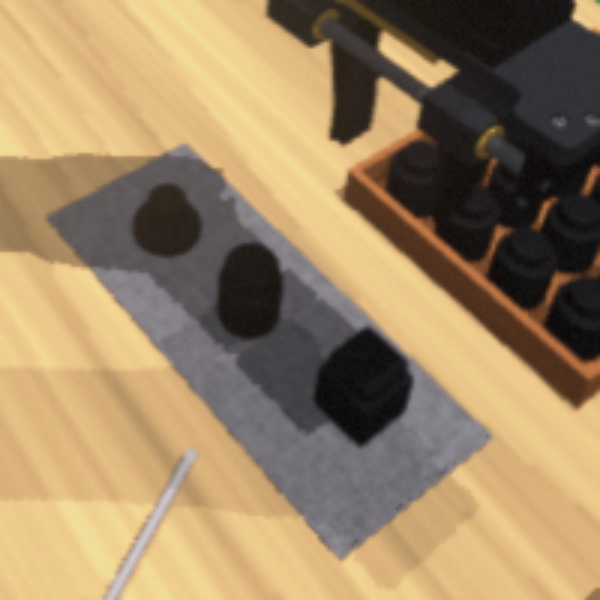

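View pics/c0z.png

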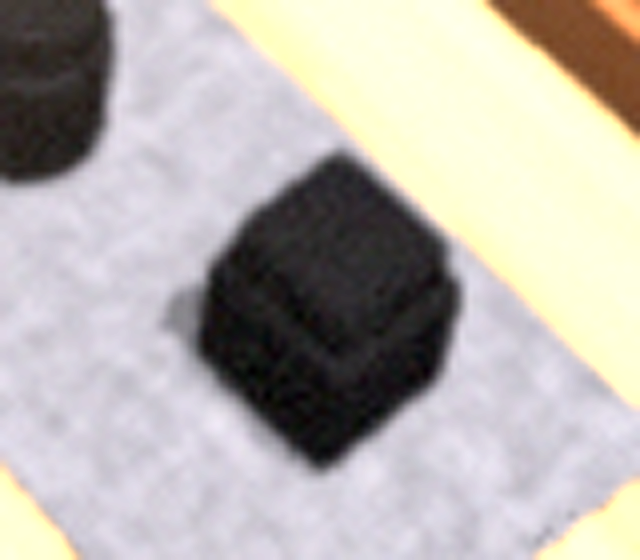

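```bash
cat > fit.py <<'E'
from h import *
from scipy.optimize import minimize
def pts(x,y,a):
    P=[]
    for h,z in((.02,.003),(.02,.039),(.017,.039),(.017,.053)):
        for i,j in((1,1),(1,-1),(-1,-1),(-1,1)):
            c,s=np.cos(a),np.sin(a); P.append([x+h*(c*i-s*j),y+h*(s*i+c*j),z])
    return P
def hull(cam,v):
    return cv2.convexHull(np.array([proj(cam,p) for p in pts(*v)],np.float32))
masks={}
for cam in("top","side"):
    g=cv2.imread(f"pics/{cam}0.png").max(2).astype(float); u,v=proj(cam,[.5285,-.338,.028]); u,v=int(u),int(v)
    sub=g[v-26:v+27,u-26:u+27]; masks[cam]=(sub,u-26,v-26)
    print(cam,sub[:4].mean(),sub[24:28,24:28].mean())
def cost(v):
    t=0
    for cam,(s,u0,v0) in masks.items():
        K=8; m=np.zeros((53*K,53*K),'u1'); h=(hull(cam,v)[:,0]-[u0,v0]+.5)*K
        cv2.fillConvexPoly(m,np.round(h).astype(int),1); m=cv2.resize(m.astype('f4'),(53,53),interpolation=cv2.INTER_AREA)
        thr={'top':(20,None),'side':(35,None)}
        bg=np.median(s[m<.01]); fg=np.median(s[m>.99]); o=np.clip((bg-s)/(bg-fg),0,1)
        wt=1.0; d=cv2.dilate(m,np.ones((9,9)))>0
        t+=np.sum(((o>.6)-m)[d]**2)
    return t
v0=[.5286,-.338,np.radians(5.5)]
for st0 in ([.002,.002,.05],[-.003,.003,-.1]):
    sim=np.array([v0]+[np.array(v0)+np.eye(3)[i]*np.array(st0)[i] for i in range(3)])
    r=minimize(cost,v0,method="Nelder-Mead",options=dict(initial_simplex=sim)); print(r.x[:2],np.degrees(r.x[2]),r.fun,cost(v0))
E
python3 fit.py
```

```text
top 140.33962264150944 32.5
side 158.32075471698113 23.9375
[ 0.52737541 -0.33591543] 7.242806494167023 139.655029296875 187.05688Traceback (most recent call last):
  File "fit.py", line 29, in <module>
    r=minimize(cost,v0,method="Nelder-Mead",options=dict(initial_simplex=sim)); print(r.x[:2],np.degrees(r.x[2]),r.fun,cost(v0))
    res = _minimize_neldermead(fun, x0, args, callback, bounds=bounds,
                               **options)
    fxcc = func(xcc)
    fx = function(np.copy(x), *(wrapper_args + args))
  File "fit.py", line 19, in cost
    K=8; m=np.zeros((53*K,53*K),'u1'); h=(hull(cam,v)[:,0]-[u0,v0]+.5)*K
                                          ~~~~^^^^^^^
  File "fit.py", line 10, in hull
    return cv2.convexHull(np.array([proj(cam,p) for p in pts(*v)],np.float32))
                                    ~~~~^^^^^^^
  File "h.py", line 9, in proj
    c=ctrl.camera_params(cam); x=np.array(c["R"])@np.array(X)+np.array(c["t"]); s=x[:2]/x[2]; s=s*(1+c["k1"]*(s@s)); f=210/np.tan(np.radians(c["vertical_fov"])/2); return s*f+[c["cx"],c["cy"]]
ValueError: time passes only in moves, steps and waits
```

Emit:
step_arm(
  increments=[0,-0.45,0.24,-0.02,0,0,3,0,0,0,0,0,4,0,0,0,0,0,4,0,0,0,0,0,2,0,0,0,0,0,0,0,0,0,0,0],
)

```text
time: 10.45
position: [0.5277, -0.3369, 0.0693]
tool_rot: [-0.09, 1.571, 0.091]
ft_force: [-0.6, 0.1, 0.7]
grip_width: 0.775
```

```bash
python3 -c "
from h import *
to([.528,-.337,.013])
for c in ('side','top'):
  im=save(c,c+'4')
  cv2.imwrite('pics/%s4z.png'%c,cv2.cvtColor(cv2.resize(im[240:390,270:420] if c=='side' else im[180:300,290:430],None,fx=4,fy=4),4))"
```

```text
t 10.45 pos [ 0.5277 -0.3369  0.0693] yaw 6.6 down [-0.0025  0.0011 -1.    ] F [-0.6   0.09  0.72] w 0.775
tool cm [ 5.63 -0.02  0.04]
```

View pics/side4z.png

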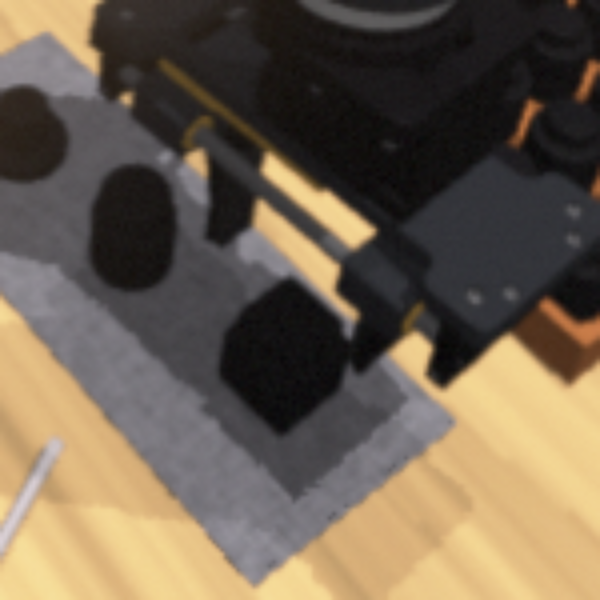

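Fingers straddle the square cap in y, clear of the round one. Descending and gripping.

Emit:
step_arm(
  increments=[2,0,0,0,0,0,2,0,0,0,0,0,1.4,0,0,0,0,0,0,0,0,0,0,0,0,0,0,0,0,0],
)

```text
time: 11.18
position: [0.5286, -0.3375, 0.0168]
tool_rot: [-0.091, 1.569, 0.09]
ft_force: [0.5, 0.7, 0.7]
grip_width: 0.776
```

```bash
python3 -c "
from h import *
to([.528,-.337,.013])"
```

```text
t 11.18 pos [ 0.5286 -0.3375  0.0168] yaw 6.6 down [ 4.e-04 -3.e-04 -1.e+00] F [0.5  0.74 0.67] w 0.776
tool cm [ 0.37  0.05 -0.06]
```

Emit:
step_arm(
  increments=[0.3,0,0,0,0,0,0,0,0,0,0,0],
)

```text
time: 11.42
position: [0.5286, -0.3372, 0.0138]
tool_rot: [-0.091, 1.568, 0.09]
ft_force: [-0.7, 0.4, 0.0]
grip_width: 0.784
```

Emit:
step_arm(
  increments=[0,0,0,0,0,0,0,0,0,0,0,0,0,0,0,0,0,0,0,0,0,0,0,0,0,0,0,0,0,0,0,0,0,0,0,0],
  fingers=20,
  force=15,
)

```text
time: 12.18
position: [0.5284, -0.3372, 0.0136]
tool_rot: [-0.09, 1.569, 0.091]
ft_force: [0.4, -0.4, 1.5]
grip_width: 0.459
```

```bash
python3 -c "
from h import *
st()"
```

```text
t 12.18 pos [ 0.5284 -0.3372  0.0136] yaw 6.6 down [ 1.e-04  1.e-04 -1.e+00] F [ 0.35 -0.42  1.47] w 0.459
```

Emit:
step_arm(
  increments=[-2,0,0,0,0,0,-4,0,0,0,0,0,-5,0,0,0.1,0,0,-4,0,0,0.1,0,0,0,0,0,0.09,0,0,0,4,-0.4,0,0,0,0,4,-0.4,0,0,0,0,4,-0.4,0,0,0,0,4,-0.4,0,0,0,0,4,-0.4,0,0,0,0,4,-0.4,0,0,0,0,4,-0.4,0,0,0],
)

```text
time: 13.68
position: [0.5497, -0.0555, 0.1651]
tool_rot: [0.138, 1.565, -0.137]
ft_force: [-0.1, -0.2, -1.0]
grip_width: 0.455
```

Run:
```python
from h import *
np.set_printoptions(precision=4,suppress=True)
to([.5715,.152,.16])
im=save('side','s5')
u,v=proj('side',st()[0]).astype(int); print(u,v); u0,v0=max(u-75,0),max(v-85,0)
cv2.imwrite('pics/s5z.png',np.clip(1.6*cv2.cvtColor(cv2.resize(im[v0:v0+150,u0:u0+150],None,fx=4,fy=4),4).astype(float),0,255).astype('u1'))
# locators in top2
L=[atz('top',[(a+.5)/3.5-.5+120,(b+.5)/3.5-.5+90],.026) for a,b in((180,403),(243,417),(167,463),(235,478))]
print(np.array(L),np.mean(L,0))
```

```text
t 13.68 pos [ 0.5497 -0.0555  0.1651] yaw -10.04 down [ 0.0018  0.0001 -1.    ] F [-0.15 -0.25 -1.04] w 0.455
tool cm [ 0.51 20.82 -1.47]
t 13.72 pos [ 0.5503 -0.0479  0.1649] yaw -9.61 down [ 0.0017  0.0047 -1.    ] F [-0.1   5.65 -0.25] w 0.461
262 174
[[0.5973 0.1708 0.026 ]
 [0.5885 0.1278 0.026 ]
 [0.557  0.1786 0.026 ]
 [0.5478 0.1322 0.026 ]] [0.5726 0.1523 0.026 ]
```

View pics/s5z.png

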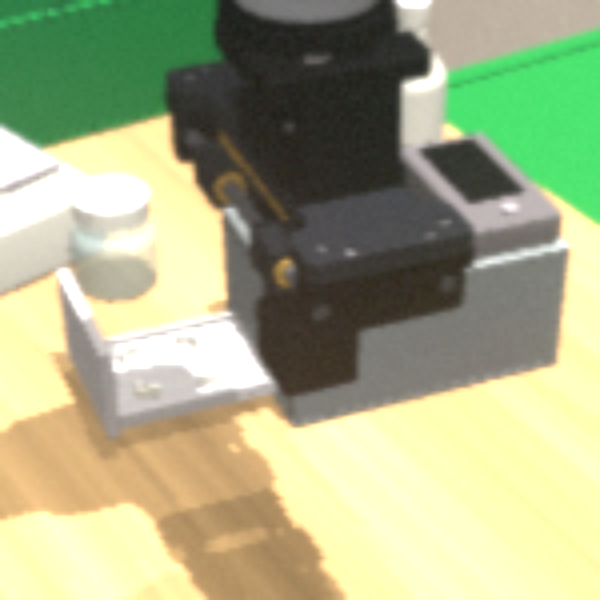

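Run:
```python
from h import *
np.set_printoptions(precision=4,suppress=True)
im=save('top','t5')
p,R=st()
for c in('side','top'):
    q=ctrl.spot_point(c,'cap_mid')
    for x in q: X=w(c,x['xyz']); print(c,x['score'],X,"in tool mm",1000*R.T@(X-p))
```

```text
t 13.78 pos [ 0.5502 -0.0503  0.1648] yaw -9.56 down [ 0.0016  0.0032 -1.    ] F [ 0.07  0.55 -0.81] w 0.456
side 0.54 [ 0.5505 -0.0565  0.1829] in tool mm [-18.0991  -5.9772   1.3821]
```

Emit:
step_arm(
  increments=[0,4,-0.4,0,0,0,0,4,-0.3,0,0,0,0,4,-0.2,0,0,0,0,4,-0.1,0,0,0,0,2,0,0,0,0,0,1,0,0,0,0,0,0,0,0,0,0],
)

```text
time: 14.75
position: [0.5729, 0.1311, 0.1636]
tool_rot: [0.137, 1.566, -0.139]
ft_force: [0.5, -0.5, -0.6]
grip_width: 0.459
```

Run:
```python
from h import *
np.set_printoptions(precision=4,suppress=True)
to([.572,.1522,.12])
p,R=st()
for c in('side','top'):
    im=save(c,c+'6')
    u,v=proj(c,p).astype(int); print(u,v); u0,v0=max(u-75,0),max(v-75,0)
    cv2.imwrite('pics/%s6z.png'%c,np.clip(2*cv2.cvtColor(cv2.resize(im[v0:v0+150,u0:u0+150],None,fx=4,fy=4),4).astype(float),0,255).astype('u1'))
    for n in('cap_mid','nest','tray_front'):
      for x in ctrl.spot_point(c,n)[:1]: X=w(c,x['xyz']); print(c,n,x['score'],X,"in tool mm",1000*R.T@(X-p))
```

```text
t 14.75 pos [0.5729 0.1311 0.1636] yaw -10.08 down [-0.0001 -0.0008 -1.    ] F [ 0.52 -0.51 -0.58] w 0.459
tool cm [ 4.36  2.07 -0.46]
t 14.75 pos [0.5729 0.1311 0.1636] yaw -10.08 down [-0.0001 -0.0008 -1.    ] F [ 0.52 -0.51 -0.58] w 0.459
229 133
side cap_mid 0.76 [0.5716 0.1305 0.1769] in tool mm [-13.344   -0.7709  -1.2035]
side nest 0.89 [0.5723 0.1525 0.025 ] in tool mm [138.6133  21.0697  -4.3468]
side tray_front 0.7 [0.5161 0.1658 0.0592] in tool mm [104.3496  24.299  -62.0233]
173 213
top tray_front 0.78 [0.5215 0.1618 0.0555] in tool mm [108.0921  21.3255 -56.0315]
```

View pics/side6z.png

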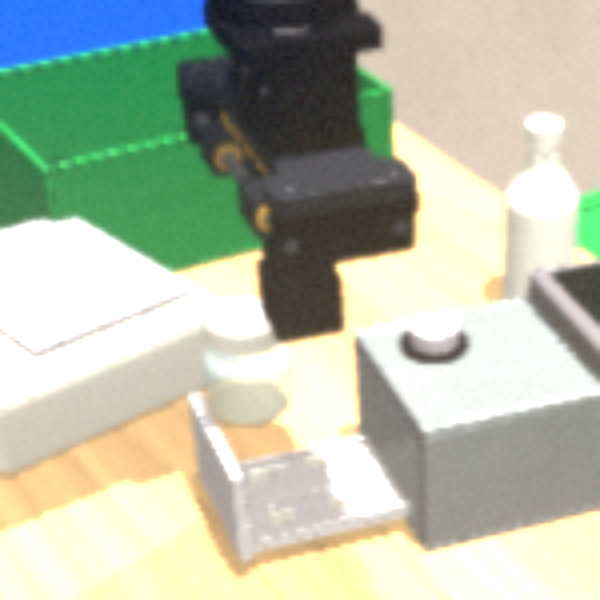

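View pics/top6z.png

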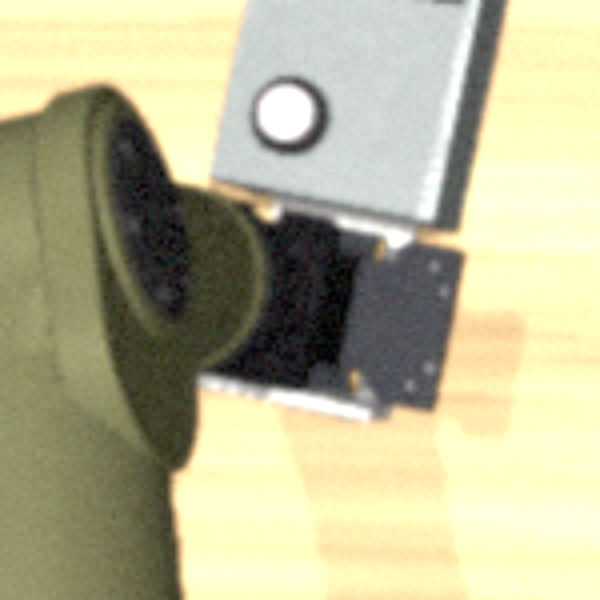

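Run:
```python
from h import *
p,R=st(); im=cv2.imread('pics/side6.png'); u,v=proj('side',p).astype(int); u0,v0=u-75,v-75
v0=max(v0,0)
big=cv2.resize(im[v0+50:v0+100,u0+50:u0+100],None,fx=12,fy=12,interpolation=2)
big=np.clip(big*2.5,0,255).astype('u1')
for off,col in((0,(0,255,255)),):
  q=[]
  for x in (.0106,.0106-.036):
    q=[]
    for y,z in((.02,.02),(.02,-.02),(-.02,-.02),(-.02,.02)):
      a=proj('side',p+R@[x,y,z+off]); q.append(((a-[u0+50,v0+50]+.5)*12-.5))
    print(np.round(q))
    cv2.polylines(big,[np.round(q).astype(int)],True,col,1)
cv2.imwrite('pics/z7.png',big)
```

```text
t 15.15 pos [0.5727 0.1317 0.1637] yaw -10.06 down [ 1.e-04 -0.e+00 -1.e+00] F [ 0.2  -0.44 -1.32] w 0.46
[[378. 299.]
 [182. 336.]
 [244. 434.]
 [445. 395.]]
[[368. 131.]
 [166. 166.]
 [230. 262.]
 [436. 224.]]
```

View pics/z7.png

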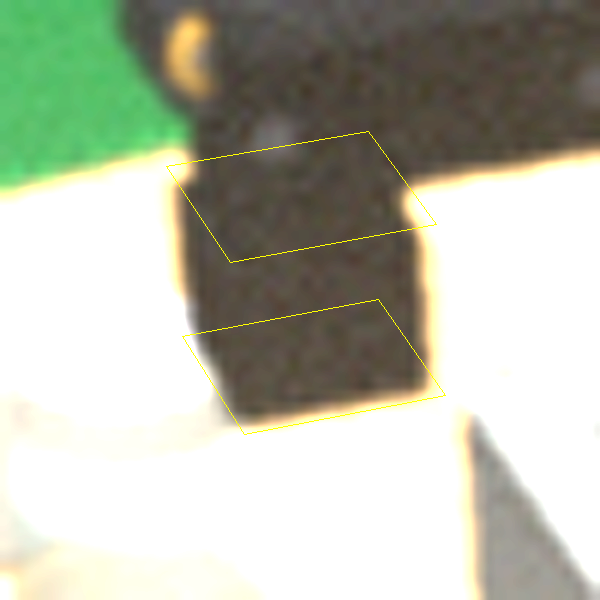

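Run:
```python
from h import *
a=np.radians(-10); ex=np.array([np.cos(a),np.sin(a),0]); ey=np.array([-np.sin(a),np.cos(a),0])
N=np.array([.5722,.1526,.0])
out=[]
for cam in('side','top'):
  im=cv2.imread(f'pics/{cam}2.png'); u,v=(proj(cam,N+[0,0,.02])).astype(int); h=24; K=8
  big=np.clip(cv2.resize(im[v-h:v+h,u-h:u+h],None,fx=K,fy=K,interpolation=2)*1.5,0,255).astype('u1')
  for z in(.02,.028):
   for s,t in((1,1),(1,-1),(-1,1),(-1,-1)):
    P=[N+ex*s*.0225+ey*t*.0125,N+ex*s*.0225+ey*t*.0225,N+ex*s*.0125+ey*t*.0225]
    q=[np.round((proj(cam,p+[0,0,z])-[u-h,v-h]+.5)*K-.5).astype(int) for p in P]
    cv2.polylines(big,[np.array(q)],False,(0,255,255) if z>.025 else (0,0,255),1)
  out.append(big)
cv2.imwrite('pics/z8.png',np.hstack(out))
```

```text
(no output)
```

View pics/z8.png

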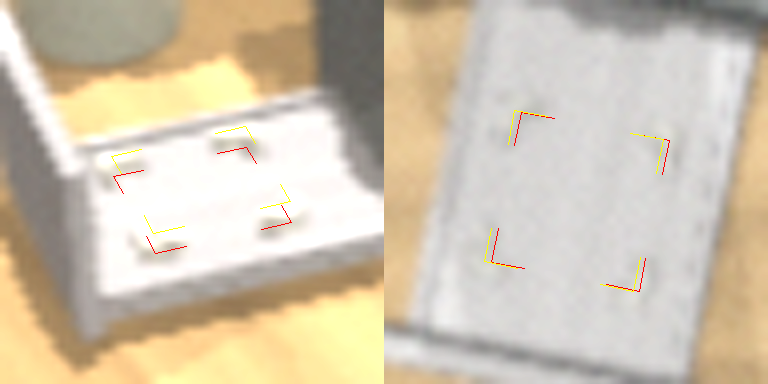

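Run:
```python
from h import *
a=np.radians(-10); ex=np.array([np.cos(a),np.sin(a),0]); ey=np.array([-np.sin(a),np.cos(a),0])
N=np.array([.5722,.1526,.0])
out=[]
for cam in('side','top'):
  im=cv2.imread(f'pics/{cam}2.png'); u,v=(proj(cam,N+[0,0,.02])).astype(int); h=24; K=8
  big=cv2.resize(im[v-h:v+h,u-h:u+h],None,fx=K,fy=K,interpolation=2).astype(float)
  c=big[120:260,120:260]; lo,hi=np.percentile(c,1),np.percentile(c,99.5); big=np.clip((big-lo)/(hi-lo)*240,0,255).astype('u1')
  raw=big.copy()
  for z in(.02,.028):
   for s,t in((1,1),(1,-1),(-1,1),(-1,-1)):
    P=[N+ex*s*.0225+ey*t*.0125,N+ex*s*.0225+ey*t*.0225,N+ex*s*.0125+ey*t*.0225]
    q=[np.round((proj(cam,p+[0,0,z])-[u-h,v-h]+.5)*K-.5).astype(int) for p in P]
    cv2.polylines(big,[np.array(q)],False,(0,255,255) if z>.025 else (0,0,255),1)
  out.append(big)
cv2.imwrite('pics/z9.png',np.hstack(out))
```

```text
(no output)
```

View pics/z9.png

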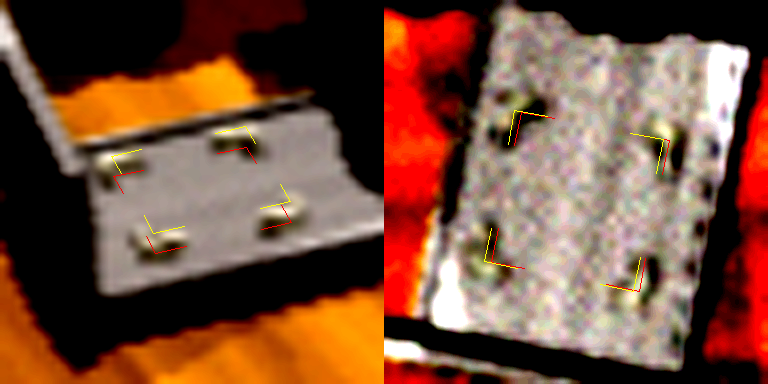

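Emit:
step_arm(
  increments=[0,1,-0.2,0,0,0,0,1.07,-0.21,0,0,0,3,0,0,0,0,0,3,0,0,0,0,0,3,0,0,0,0,0,2,0,0,0,0,0,0,0,0,0,0,0],
)

```text
time: 16.02
position: [0.5706, 0.1541, 0.0518]
tool_rot: [0.135, 1.57, -0.137]
ft_force: [0.1, 0.8, -1.7]
grip_width: 0.46
```

Run:
```python
from h import *
to([.5722,.1526,.0306])
im=save('side','s7');p,R=st(); u,v=proj('side',p).astype(int)
cv2.imwrite('pics/s7z.png',np.clip(1.4*cv2.cvtColor(cv2.resize(im[v-40:v+40,u-45:u+45],None,fx=7,fy=7,interpolation=2),4).astype(float),0,255).astype('u1'))
```

```text
t 16.02 pos [0.5706 0.1541 0.0518] yaw -9.95 down [-3.7e-03 -9.0e-04 -1.0e+00] F [ 0.11  0.82 -1.68] w 0.46
tool cm [ 2.12 -0.11  0.19]
t 16.07 pos [0.5718 0.1542 0.0532] yaw -9.95 down [-1.2e-03 -1.0e-04 -1.0e+00] F [0.81 0.16 0.18] w 0.456
```

View pics/s7z.png

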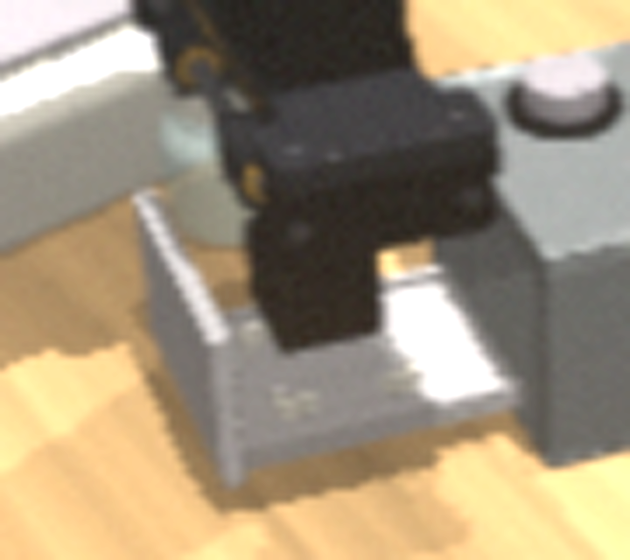

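Emit:
step_arm(
  increments=[0.6,-0.15,0.07,0,0,0,0.6,0,0,0,0,0,0,0,0,0,0,0,0,0,0,0,0,0],
)

```text
time: 16.58
position: [0.5728, 0.1518, 0.0418]
tool_rot: [0.138, 1.566, -0.137]
ft_force: [-0.2, 0.7, -0.4]
grip_width: 0.457
```

Emit:
step_arm(
  increments=[0.2,0,0,0,0,0,0.2,0,0,0,0,0,0,0,0,0,0,0],
)

```text
time: 16.95
position: [0.5725, 0.1517, 0.0373]
tool_rot: [0.137, 1.567, -0.137]
ft_force: [0.1, 0.0, 0.0]
grip_width: 0.458
```

Emit:
step_arm(
  increments=[0.15,0.05,0,0,0,0,0.15,0,0,0,0,0,0,0,0,0,0,0],
)

```text
time: 17.32
position: [0.5726, 0.1522, 0.0344]
tool_rot: [0.137, 1.567, -0.137]
ft_force: [-0.4, -0.7, -1.2]
grip_width: 0.458
```

Emit:
step_arm(
  increments=[0.15,0,0,0,0,0,0.1,0,0,0,0,0,0,0,0,0,0,0],
)

```text
time: 17.7
position: [0.5727, 0.1522, 0.032]
tool_rot: [0.137, 1.567, -0.137]
ft_force: [0.1, 0.3, -0.7]
grip_width: 0.46
```

Emit:
step_arm(
  increments=[0.1,0,0,0,0,0,0.05,0,0,0,0,0,0,0,0,0,0,0],
)

```text
time: 18.08
position: [0.5728, 0.1523, 0.0306]
tool_rot: [0.137, 1.566, -0.137]
ft_force: [0.2, -0.2, -0.6]
grip_width: 0.462
```

Emit:
step_arm(
  increments=[0.05,0,0,0,0,0,0.05,0,0,0,0,0,0,0,0,0,0,0],
)

```text
time: 18.45
position: [0.5728, 0.1522, 0.0305]
tool_rot: [0.137, 1.566, -0.137]
ft_force: [-1.8, -1.2, 6.4]
grip_width: 0.459
```

Floor contact came at z=0.0305 (predicted 0.0306). Opening now.

Emit:
step_arm(
  increments=[0,0,0,0,0,0,0,0,0,0,0,0,0,0,0,0,0,0],
  fingers=62,
)

```text
time: 18.82
position: [0.5727, 0.1523, 0.0294]
tool_rot: [0.137, 1.566, -0.137]
ft_force: [-0.2, -0.4, -0.7]
grip_width: 0.607
```

Emit:
step_arm(
  increments=[-1,0,0,0,0,0,-3,0,0,0,0,0,-5,0,0,0,0,0,-3,0,0,0,0,0],
)

```text
time: 19.32
position: [0.5739, 0.1525, 0.153]
tool_rot: [0.138, 1.563, -0.136]
ft_force: [0.4, -0.3, -1.1]
grip_width: 0.618
```

Run:
```python
from h import *
st()
for c in('side',):
    im=save(c,c+'8'); 
    for n in('cap_mid','nest','tray_front'):
      for x in ctrl.spot_point(c,n)[:1]: print(c,n,round(x['score'],2),w(c,x['xyz']).round(4))
cv2.imwrite('pics/s8z.png',np.clip(1.6*cv2.cvtColor(cv2.resize(im[100:200,180:290],None,fx=6,fy=6,interpolation=2),4).astype(float),0,255).astype('u1'))
```

```text
t 19.32 pos [0.5739 0.1525 0.153 ] yaw -10.02 down [ 0.0037  0.0013 -1.    ] F [ 0.4  -0.26 -1.08] w 0.618
side cap_mid 0.89 [0.5713 0.1526 0.045 ]
side nest 0.68 [0.5733 0.1477 0.0228]
side tray_front 0.75 [0.5181 0.162  0.0582]
```

View pics/s8z.png

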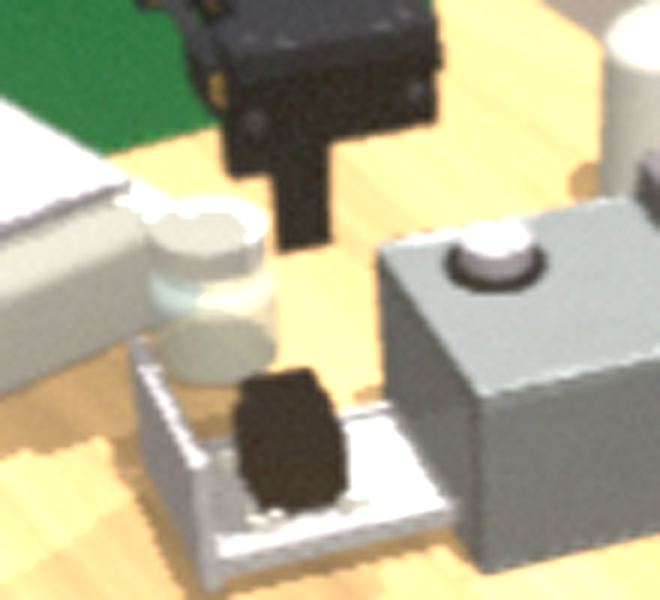

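The cap stands upright among the locators (mid z measured 0.045, as expected). Now going round in front of the plate.

Emit:
step_arm(
  increments=[0,0,-2.5,0,0,0,0,0,-4,0,0,0,0,0,-4,0,0,0,2,0,0,0,0,0,3.5,0,0,0,0,0,3,0,0,0,0,0,1,0,0,0,0,0,0,0,0,0,0,0,0,0,0,0,0,0],
  fingers=0,
)

```text
time: 20.65
position: [0.4702, 0.1708, 0.0555]
tool_rot: [0.138, 1.565, -0.137]
ft_force: [-0.4, -0.1, 0.1]
grip_width: 0.011
```

Run:
```python
from h import *
a=np.radians(-10); ex=np.array([np.cos(a),np.sin(a),0])
to(np.array([.5722,.1526,.045])-ex*(.054+.0095))
for c in('side','top'):
    im=save(c,c+'9'); 
    for n in('cap_mid','nest','tray_front'):
      for x in ctrl.spot_point(c,n)[:1]: print(c,n,round(x['score'],2),w(c,x['xyz']).round(4))
    cv2.imwrite('pics/%s9z.png'%c,np.clip(1.6*cv2.cvtColor(cv2.resize(im[100:200,160:290]if c=='side' else im[140:260,120:250],None,fx=5,fy=5,interpolation=2),4).astype(float),0,255).astype('u1'))
```

```text
t 20.65 pos [0.4702 0.1708 0.0555] yaw -10.02 down [ 1.5e-03  7.0e-04 -1.0e+00] F [-0.4  -0.09  0.08] w 0.011
tool cm [ 1.06 -0.02  4.01]
side cap_mid 0.77 [0.5702 0.1516 0.0472]
side nest 0.6 [0.5729 0.152  0.0243]
side tray_front 0.74 [0.5171 0.1653 0.0584]
top cap_mid 0.87 [0.5769 0.1499 0.046 ]
top nest 0.61 [0.5703 0.1506 0.0206]
top tray_front 0.59 [0.519  0.1641 0.0534]
```

View pics/side9z.png

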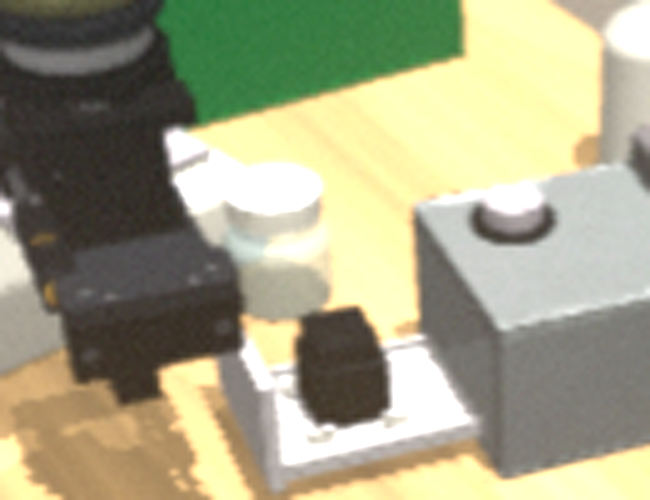

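View pics/top9z.png

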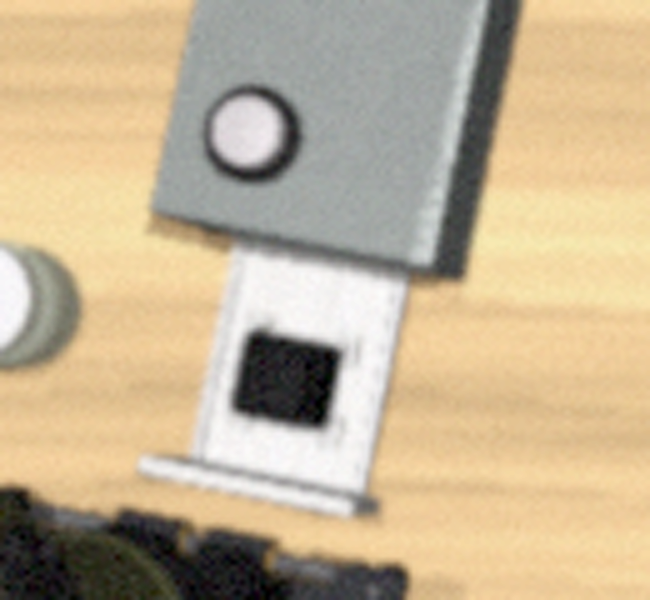

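Emit:
step_arm(
  increments=[0.9,0,1,0,0,0,0,0,1.2,0,0,0,0,0,1,0,0,0,0,0,0.3,0,0,0,0,0,0.3,0,0,0,0,0,0.2,0,0,0,0,0,0.2,0,0,0,0,0,0,0,0,0],
)

```text
time: 22.05
position: [0.5101, 0.1633, 0.0454]
tool_rot: [0.137, 1.568, -0.137]
ft_force: [-3.5, -0.2, 1.7]
grip_width: 0.01
```

Run:
```python
from h import *
a=np.radians(-10); ex=np.array([np.cos(a),np.sin(a),0])
to(np.array([.5722,.1526,.045])-ex*(.054+.0095))
```

```text
t 22.05 pos [0.5101 0.1633 0.0454] yaw -10.0 down [-0.0011 -0.     -1.    ] F [-3.45 -0.19  1.69] w 0.01
tool cm [ 0.04  0.02 -0.04]
```

Contact at 3.5 N, where predicted. Pushing.

Emit:
step_arm(
  increments=[0,0,0.3,0,0,0,0,0,0.4,0,0,0,0,0,0.4,0,0,0,0,0,0.4,0,0,0,0,0,0.4,0,0,0,0,0,0.4,0,0,0,0,0,0.4,0,0,0,0,0,0.4,0,0,0,0,0,0.4,0,0,0,0,0,0.4,0,0,0,0,0,0.4,0,0,0,0,0,0,0,0,0],
)

```text
time: 23.55
position: [0.5516, 0.1557, 0.0454]
tool_rot: [0.137, 1.57, -0.138]
ft_force: [-8.0, -0.2, 5.2]
grip_width: 0.005
```

```bash
cat >> h.py <<'E'
def out():
    a=np.radians(-10); ex=np.array([np.cos(a),np.sin(a),0]); ey=np.array([-np.sin(a),np.cos(a),0])
    p,R=st(); d=p-np.array([.5101,.1633,0]); print("in mm",1000*d@ex,"lat",1000*d@ey,"Fpush",-ctrl.get_state()["ft_force"]@ex)
E
python3 -c "
from h import *
out()
im=save('side','s10')
cv2.imwrite('pics/s10z.png',np.clip(1.6*cv2.cvtColor(cv2.resize(im[100:200,160:290],None,fx=5,fy=5,interpolation=2),4).astype(float),0,255).astype('u1'))"
```

```text
t 23.55 pos [0.5516 0.1557 0.0454] yaw -10.01 down [-3.6e-03 -3.0e-04 -1.0e+00] F [-7.96 -0.23  5.15] w 0.005
in mm 42.1663795367301 lat -0.23807423790203167 Fpush 7.795900264112372
```

View pics/s10z.png

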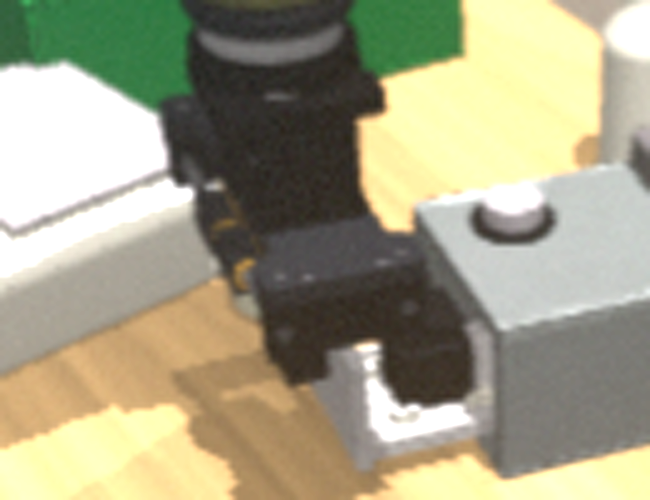

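Emit:
step_arm(
  increments=[0,0,0.3,0,0,0,0,0,0.4,0,0,0,0,0,0.4,0,0,0,0,0,0.4,0,0,0,0,0,0.4,0,0,0,0,0,0.4,0,0,0,0,0,0.4,0,0,0,0,0,0.3,0,0,0,0,0,0,0,0,0],
)

```text
time: 24.72
position: [0.5781, 0.151, 0.0451]
tool_rot: [0.136, 1.576, -0.138]
ft_force: [-15.0, 0.6, 10.6]
grip_width: 0.003
```

```bash
python3 -c "
from h import *
out()"
```

```text
t 24.73 pos [0.5781 0.151  0.0451] yaw -9.97 down [-9.8e-03 -6.0e-04 -1.0e+00] F [-15.01   0.65  10.64] w 0.003
in mm 69.08965752440878 lat -0.3376792947118956 Fpush 14.895806014154937
```

Emit:
step_arm(
  increments=[-0.1,0,0.2,0,0,0,-0.1,0,0.3,0,0,0,0,0,0.2,0,0,0,0,0,0.2,0,0,0,0,0,0.2,0,0,0,0,0,0,0,0,0],
)

```text
time: 25.48
position: [0.5881, 0.1491, 0.0453]
tool_rot: [0.135, 1.578, -0.138]
ft_force: [-11.8, 1.5, 1.0]
grip_width: 0.005
```

```bash
python3 -c "
from h import *
out()"
```

```text
t 25.48 pos [0.5881 0.1491 0.0453] yaw -9.95 down [-1.130e-02 -9.000e-04 -9.999e-01] F [-11.82   1.47   1.02] w 0.005
in mm 79.30071333765962 lat -0.47181250595309704 Fpush 11.891651117459853
```

Emit:
step_arm(
  increments=[0,0,0.15,0,0,0,0,0,0.15,0,0,0,0,0,0,0,0,0],
)

```text
time: 25.85
position: [0.591, 0.1485, 0.0453]
tool_rot: [0.135, 1.578, -0.138]
ft_force: [-13.2, 0.7, 1.7]
grip_width: 0.006
```

Emit:
step_arm(
  increments=[0,0,0.15,0,0,0,0,0,0.15,0,0,0,0,0,0,0,0,0],
)

```text
time: 26.22
position: [0.5929, 0.1482, 0.0453]
tool_rot: [0.135, 1.58, -0.138]
ft_force: [-15.7, 1.2, 4.3]
grip_width: 0.003
```

```bash
python3 -c "
from h import *
out()"
```

```text
t 26.23 pos [0.5929 0.1482 0.0453] yaw -9.94 down [-0.0138 -0.001  -0.9999] F [-15.68   1.22   4.3 ] w 0.003
in mm 84.12253159637156 lat -0.5001873090187843 Fpush 15.651012985593969
```

Emit:
step_arm(
  increments=[-0.1,0,0.1,0,0,0,0,0,0.1,0,0,0,0,0,0,0,0,0],
)

```text
time: 26.6
position: [0.5929, 0.1482, 0.0453]
tool_rot: [0.134, 1.584, -0.138]
ft_force: [-18.8, 1.7, 3.5]
grip_width: -0.0
```

Emit:
step_arm(
  increments=[0,0,0.1,0,0,0,0,0,0.1,0,0,0,0,0,0,0,0,0],
)

```text
time: 26.98
position: [0.5929, 0.1481, 0.0453]
tool_rot: [0.134, 1.588, -0.138]
ft_force: [-24.5, 1.3, 8.4]
grip_width: 0.002
```

```bash
python3 -c "
from h import *
out()"
```

```text
t 26.98 pos [0.5929 0.1481 0.0453] yaw -9.9 down [-0.0218 -0.0012 -0.9998] F [-24.51   1.31   8.38] w 0.002
in mm 84.21945751573064 lat -0.5688348796183017 Fpush 24.363437947313177
```

Held at 24 N without motion, so likely the hard stop. Looking before backing off.

```bash
python3 -c "
from h import *
for c in('side','top'):
    im=save(c,c+'11'); 
    for n in('nest','tray_front'):
      for x in ctrl.spot_point(c,n)[:1]: print(c,n,round(x['score'],2),w(c,x['xyz']).round(4))
    cv2.imwrite('pics/%s11z.png'%c,np.clip(1.6*cv2.cvtColor(cv2.resize(im[90:190,190:320]if c=='side' else im[120:240,120:250],None,fx=5,fy=5,interpolation=2),4).astype(float),0,255).astype('u1'))
"
```

```text
side nest 0.82 [0.6594 0.1353 0.022 ]
side tray_front 0.54 [0.6027 0.1463 0.0603]
```

View pics/side11z.png

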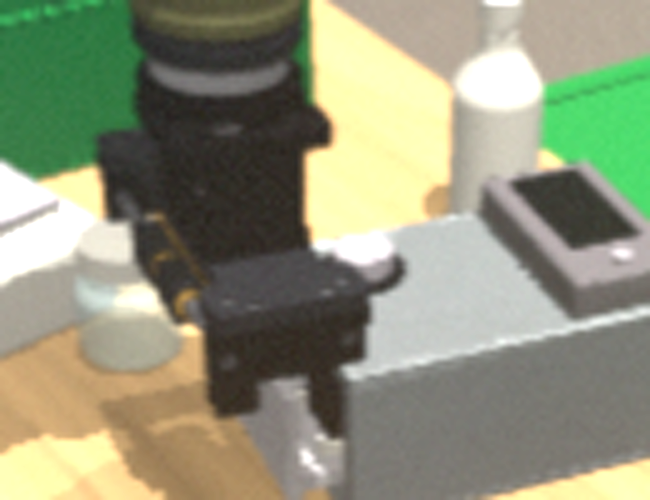

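View pics/top11z.png

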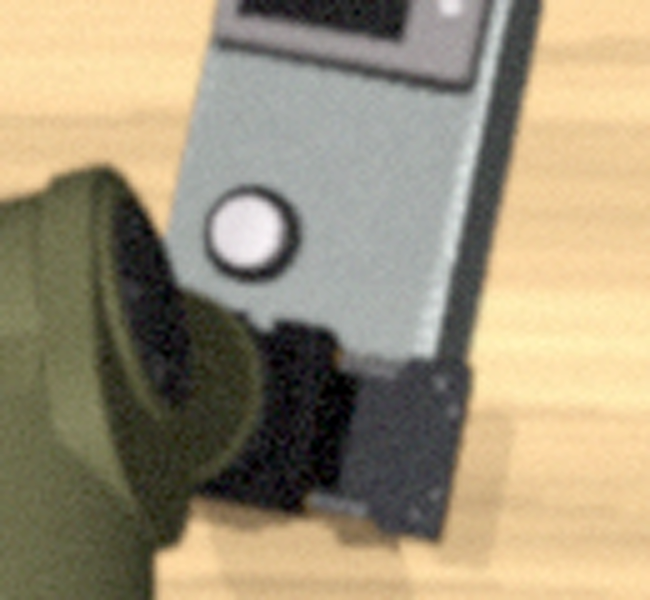

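The nest now reads as deep as, or deeper than, the initial latched position. Backing off slowly while watching whether the tray follows.

Emit:
step_arm(
  increments=[0,0,-0.2,0,0,0,0,0,-0.2,0,0,0,0,0,0,0,0,0],
)

```text
time: 27.65
position: [0.5927, 0.1482, 0.0453]
tool_rot: [0.135, 1.58, -0.138]
ft_force: [-13.2, 1.2, -1.5]
grip_width: 0.006
```

Emit:
step_arm(
  increments=[0,0,-0.2,0,0,0,0,0,-0.2,0,0,0,0,0,0,0,0,0],
)

```text
time: 28.02
position: [0.5896, 0.1488, 0.0453]
tool_rot: [0.135, 1.579, -0.138]
ft_force: [-11.7, 1.0, -2.7]
grip_width: 0.003
```

Emit:
step_arm(
  increments=[0,0,-0.2,0,0,0,0,0,-0.2,0,0,0,0,0,0,0,0,0],
)

```text
time: 28.4
position: [0.5889, 0.149, 0.0465]
tool_rot: [0.136, 1.572, -0.138]
ft_force: [-5.6, 1.0, -4.3]
grip_width: 0.004
```

The tray came back about 3 mm and then the force fell away, as it would when resting on the latch. Backing off fully.

Emit:
step_arm(
  increments=[0,0,-0.2,0,0,0,0,0,-0.2,0,0,0,0,0,-0.2,0,0,0,0,0,0,0,0,0],
)

```text
time: 28.9
position: [0.5868, 0.1499, 0.0495]
tool_rot: [0.138, 1.564, -0.137]
ft_force: [-0.7, 1.2, 0.6]
grip_width: 0.003
```

Emit:
step_arm(
  increments=[0,0,-1,0,0,0,0,0,-2,0,0,0,0,0,-3,0,0,0,0,0,-3,0,0,0,-4,0,-2,0,0,0,-5,0,0,0,0,0,-3,0,0,0,0,0,0,0,0,0,0,0],
)

```text
time: 29.9
position: [0.4787, 0.17, 0.1716]
tool_rot: [0.139, 1.561, -0.134]
ft_force: [-0.0, 0.1, -1.1]
grip_width: 0.007
```

```bash
python3 -c "
from h import *
st()
for c in('side','top'):
    im=save(c,c+'12'); 
    for n in('nest','tray_front','cap_mid','round_mid','flange_mid'):
      for x in ctrl.spot_point(c,n)[:1]: print(c,n,round(x['score'],2),w(c,x['xyz']).round(4))
    cv2.imwrite('pics/%s12z.png'%c,np.clip(1.6*cv2.cvtColor(cv2.resize(im[90:190,190:320]if c=='side' else im[90:210,120:250],None,fx=5,fy=5,interpolation=2),4).astype(float),0,255).astype('u1'))
"
```

```text
t 29.9 pos [0.4787 0.17   0.1716] yaw -10.0 down [ 0.0058  0.0027 -1.    ] F [-0.04  0.07 -1.14] w 0.007
side nest 0.72 [0.6548 0.1344 0.0239]
side tray_front 0.69 [0.6015 0.1489 0.0586]
side cap_mid 0.5 [0.6544 0.1368 0.0468]
side round_mid 0.69 [ 0.5122 -0.2431  0.0287]
side flange_mid 0.72 [ 0.506  -0.1629  0.0256]
top nest 0.72 [0.6507 0.1366 0.016 ]
top tray_front 0.89 [0.6045 0.1457 0.0551]
top round_mid 0.61 [ 0.517  -0.2541  0.025 ]
```

View pics/side12z.png

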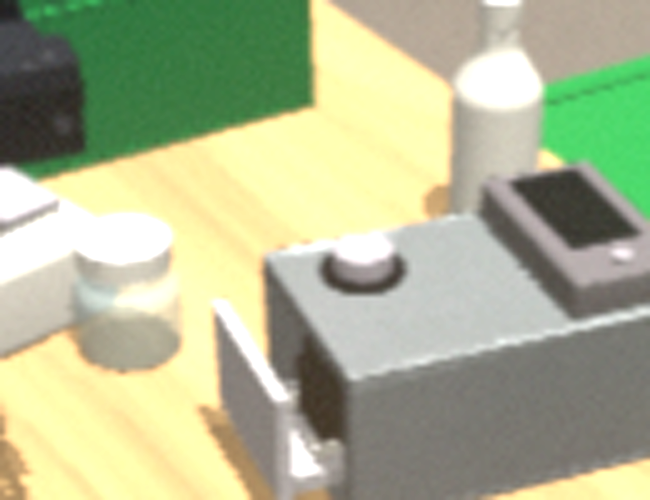

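View pics/top12.png

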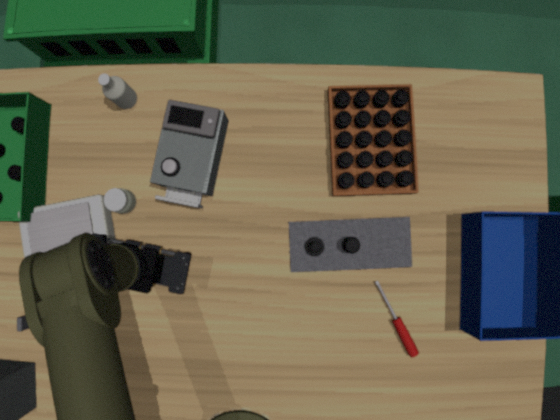

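The plate is back at the latched position ((180,200) in the top view) and the cap is visible in the tray. The round cap (351,245) and flanged cap (314,246) have not moved, and the arm is clear. I'll let it rest, confirm, and hand in.

Emit:
step_arm(
  increments=[-1,0,0,0,0,0,0,0,0,0,0,0,0,0,0,0,0,0,0,0,0,0,0,0,0,0,0,0,0,0,0,0,0,0,0,0],
)

```text
time: 31.25
position: [0.4772, 0.1691, 0.1785]
tool_rot: [0.137, 1.567, -0.137]
ft_force: [-0.5, -0.2, 0.5]
grip_width: 0.003
```

```bash
python3 -c "
from h import *
st()
save('top','t13')
print([(round(x['score'],2),w('top',x['xyz']).round(4)) for x in ctrl.spot_point('top','tray_front')[:1]])
print(ctrl.close_job())"
```

```text
t 31.25 pos [0.4772 0.1691 0.1785] yaw -10.01 down [-1.e-04 -0.e+00 -1.e+00] F [-0.48 -0.17  0.46] w 0.003
[(0.71, array([0.603 , 0.149 , 0.0547]))]
the job is handed in; nothing more can be done
None
```

The job is handed in at about 31 s, with every step done in the order asked. `close_job` gave no verdict.

- **Release:** I pressed the button until the catch gave, at about 9 N. The tray came out about 82 mm, as measured in both cameras.
- **Cap:** The square cap went upright into the nest. It touched the floor at TCP height 0.0305 m against a predicted 0.0306 m, with 6 N of contact.
- **Tray:** I pushed the plate home to the hard stop, peaking at about 24 N along the push. As I backed off, the tray came back about 3 mm and then stopped following, so it is resting on the latch.

**Last checks:**
- The tray was still shut more than a second after I let go, with the plate at x = 0.603 m, against 0.602 m (top view) when latched at the start.
- The square cap shows in the tray, and the arm touches nothing.
- The round and flanged caps show at the same pixels as before. The network's readings for the round cap differed by up to 5 mm from the first ones, and in the last top view it did not report the flanged or square cap. The picture and the side view cover both.

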